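# Load the weld housing in the holding fixture and lock it

### The job

Set the deep grey housing that lies by itself on the bench, well upwards, onto the narrow raised rib of the holding fixture, centred and lengthwise along it, without dropping it and while the hold-down is still drawn back. Then slide the hold-down by its black knob fully home to its end stop, so that its tongue covers the end of the housing. Leave the other loose parts and tools where they are.

Things in the scene. Friction and masses are not known exactly. Their poses are not given: they have to be found in the camera images.
- housing: Loose deep box of grey plastic with a plus-shaped well in its top and plain flat sides: 60 mm along its x, 90 mm along its y, 38 mm high; 0.13 to 0.25 kg. It starts upright on the bench. Origin: centre of the underside. The same end for end. (Similar housings stacked at the back of the bench and in the blue crate are finished stock, fixed.)
- fixture: Dark steel base plate bolted to the bench, 140 mm along its x, 300 mm along its y, 12 mm thick. Origin: centre of its underside, on the bench. The rib stands on it toward +y and the hold-down guide runs along its y on the centre line; +y is the direction in which the hold-down closes.
- anvil_top (a point): Centre of the top face of the fixture's narrow raised steel rib, at fixture (0, 85, 42) mm: the top is flat, 34 mm along fixture x, 70 mm along fixture y, and stands 30 mm above the plate (42 mm above the bench). Axes as the fixture's. The housing goes here with its 90 mm length along fixture y; it overhangs the rib on all sides.
- holddown (a joint): Travel in m of the aluminium hold-down along fixture +y, toward the rib: 0 drawn back, 0.090 home at its end stop. Starts between 0 and 0.03, stays where it is left, takes about 3 N to move. Its tongue, 40 mm wide, 85 to 93 mm above the bench, reaches 50 mm from the knob axis toward the rib; at the end stop it covers the last 25 mm of a seated housing, 5 mm above its top.
- knob (a point): On the axis of the hold-down's upright round black knob, about mid-height: diameter 32 mm, 40 mm tall, from 99 to 139 mm above the bench (this point at 120 mm), on the fixture's centre line at fixture y = -75 mm + joint value. Beneath it: the tongue (top at 93 mm) and a block 30 mm along the slide, 60 mm across.
- cover: Bystander: loose flat grey cover, 60 x 90 x 12 mm with a round boss 44 mm across, 5 mm high. Origin: centre of the underside.
- terminal_block: Bystander: loose black terminal block, 34 mm (x) x 100 mm (y) x 30 mm (36 mm at its ridges). Origin: centre of the underside.
- hammer: Bystander: hammer, 260 mm long, lying at the back of the bench, its length about along world y. Origin under its middle.
- hex_key: Bystander: bent steel hex key, 150 mm long, 8 mm thick, lying at the back of the bench. Origin near the middle of its long leg.
- squeeze_bottle: Bystander: bottle, 60 mm across, 160 mm tall, standing at the back left. Origin: centre of the underside.
Not all that is in view belongs to the job. Of the things that look like the housing, the largest one is meant.

How it is judged:
By the outcome, as a careful person would: the job done as asked, in the order asked, and still so for the second after the job is handed in, with the robot touching nothing.
It also fails if it takes over 54 s, if anything falls off the work surface, if the arm or the gripper's body presses on something with over 40 N, if the wrist force passes 120 N, or if a joint passes its speed limit or range.

### The arm

A 6-joint arm with a two-finger parallel gripper is mounted at the origin on the work surface. World frame = base frame: x ahead of the robot, y to its left, z up, the work surface at z = 0. Lengths are in m, angles in rad, forces in N, time in s.
With the tool pointing down it reaches from about 0.35 to 1 m from the base axis. Payload 7.1 kg.
Tool frame: the origin (TCP) lies midway between the tips of the shut fingers; the grasp point (between the pads) lies 19 mm behind it; z points along the fingers, y is the line along which they close (so a half turn about z gives the same grasp; the last joint's range is limited). The gripper opens to 85 mm and grips with 20 to 120 N. Pads are 22 mm wide; open, the fingers measure 114 mm over their backs; the gripper's body (76 mm by 85 mm) begins 54 mm behind the grasp point. The pads swing forward as they close: fully open they stand 13 mm farther back than shut.
Start: joints at [1.19, 0.423, 1.63, -0, 1.089, -0.019], TCP at [0.221, 0.585, 0.231] pointing down, gripper open.
Joint ranges: [-3, 3], [-0.9, 2.11], [0.09, 2.58], [-1.31, 4.45], [0.11, 2.69], [-2.54, 2.54]. Speed limits (rad/s): [2.39, 2.39, 3.01, 3.14, 3.14, 3.14].

### API

Orientations are given as a unit quaternion [x, y, z, w].
In Python, from bench import manip, eyes, nets gives the robot as it stands.
- The arm moves only by the shell command python3 -m inch 'ROWS' [FORCE]. ROWS is JSON, a list of rows, each a list of 5 numbers: the shift along the tool's x, y, z each as a share of 0.3 m, from -1 to 1, then the turn about the tool's z as a share of 30 degrees, from -1 to 1, then the opening, from 0 (shut) to 1 (fully open). A call has 1 to 20 rows; each row is the pose to reach, as a shift and turn from the pose commanded when the call began, along the tool's axes at that moment; what a row does not reach only later rows make up. A row lasts 1/12 s, in which the tool goes at most 41.7 mm and 7.16 degrees, less where a joint would pass 70% of its speed; a pose out of reach is approached as far as the arm can. A call with a number of a shift or a turn outside -1 to 1 is refused whole. A call with a gripper value outside its range is refused whole. The fingers move at their own pace and stop on an object; FORCE is the grip in N (left out, the last holds). Time passes only in rows, so rows that repeat a pose let the fingers close. It gives the time, the measured TCP pose, the force, the opening and the grip force at its end, in the units of the state.
- manip.get_state(): the state, without advancing time (a new reading comes with each control period).
- eyes.read_camera(name): name is "scene" or "top" or "wrist"; returns a dict with "pixels" (400x640x3 uint8, blue, green, red), "K" (3x3 intrinsics, pixels), "camera_from_world" (4x4, takes a point from world to camera coordinates); the wrist camera has in their place "hand_eye" (4x4, takes a point from camera to tool coordinates, whose origin is the TCP and whose axes are the flange's). Camera axes: x right, y up, looking along -z (the intrinsics and any distortion apply to the point x, -y, -z); pixel columns grow to the right and rows downward; lengths in m; the calibration is good to about 2 mm. A picture is of the moment at which its call begins: read the wrist's pose just before it. There is no depth.
- manip.sign_off(): hands the job in; it is judged then, once.
Trained networks look in the newest picture that a camera, given by its name, has taken for a name from the list of things; names that differ only in an ending like _2 or _b are one class to them, and where a whole thing is asked for, a point or a joint stands for the part that bears it (a point fixed in the world has none). Each returns a list of dicts, best first, with "confidence" (0 to 1); they miss things now and then, are a little off and sometimes report something else, mostly with a low value. They report only what shows in the picture. A call takes as long as a camera call. They do not tell look-alikes from the thing itself.
- nets.silhouettes(camera, thing): "mask" (400x640 bool, what is visible of it) and "point" ([column, row] in pixels, amid what is visible of it).
- nets.tip_of(camera, thing): "point" ([column, row] in pixels: a listed point, or the origin of a listed thing).
The state is a dict: "t": time; "q": joint angles; "joint_velocities": joint speeds; "effort": joint torques, N m; "eef_pos": TCP position; "orientation": TCP orientation; "contact_force": force on the tool from outside, world axes, zero at the start; "moment": the same for the moment, N m; "opening": opening from 0.0 (shut) to 1.0 (fully open); "finger_force": force on a finger pad.
Only numpy, scipy, OpenCV 4.12 (cv2) and the standard library are available. Lean on these libraries where they do the work, as an engineer would, in place of code of your own. Each camera call takes 0.05 s, during which the arm holds its last target. There are 200 camera calls.

## Working session

There is one attempt and no reset: what is moved stays moved. The work goes in short steps, Python scripts to look and compute and a shell command to move; the robot and the scene stay as the last step left them, time stands still between calls to the robot, and variables do not carry over. Pictures are saved under pics/ and viewed, at most 10 in all, crops included, and the job is handed in when it is done.

```bash
ls; mkdir -p pics; cat > h.py <<'E'
import numpy as np,cv2,json
from bench import manip,eyes,nets
from scipy.spatial.transform import Rotation as R
def ray(c,px):
    K=np.array(c["K"]);T=np.linalg.inv(np.array(c["camera_from_world"]))
    d=np.linalg.inv(K)@np.array([px[0],px[1],1.]);d=T[:3,:3]@np.array([d[0],-d[1],-d[2]])
    return T[:3,3],d
def onz(c,px,z):
    o,d=ray(c,px);return o+d*(z-o[2])/d[2]
def proj(c,P):
    p=np.array(c["camera_from_world"])@np.append(P,1);v=np.array(c["K"])@np.array([p[0],-p[1],-p[2]]);return v[:2]/v[2]
E
python3 - <<'E'
from h import *
for n in("scene","top"):
    c=eyes.read_camera(n);cv2.imwrite(f"pics/{n}0.png",c["pixels"])
    print(n,[k for k in c],np.linalg.inv(c["camera_from_world"])[:3,3].round(3))
    for t,z in(("housing",0),("fixture",0),("anvil_top",.042),("knob",.12),("cover",0),("terminal_block",0),("squeeze_bottle",0)):
        for r in nets.tip_of(n,t)[:5]: print(t,np.round(r["confidence"],2),np.round(r["point"]),onz(c,r["point"],z).round(3))
E
```

```text
pics
scene ['pixels', 'K', 'camera_from_world'] [1.194 0.109 0.872]
housing 0.84 [386. 287.] [0.721 0.25  0.   ]
housing 0.79 [406. 252.] [0.627 0.304 0.   ]
housing 0.73 [348. 248.] [0.617 0.168 0.   ]
fixture 0.66 [229. 218.] [ 0.527 -0.134  0.   ]
fixture 0.43 [348. 244.] [0.607 0.169 0.   ]
anvil_top 0.69 [260. 202.] [ 0.509 -0.051  0.042]
knob 0.75 [194. 193.] [ 0.546 -0.193  0.12 ]
cover 0.69 [338. 196.] [0.453 0.145 0.   ]
terminal_block 0.81 [424. 218.] [0.523 0.364 0.   ]
squeeze_bottle 0.94 [457. 276.] [0.692 0.414 0.   ]
top ['pixels', 'K', 'camera_from_world'] [0.439 0.095 1.134]
housing 0.92 [292. 178.] [0.616 0.165 0.   ]
housing 0.9 [263. 131.] [0.74  0.245 0.   ]
housing 0.71 [240. 172.] [0.628 0.298 0.   ]
fixture 0.47 [441. 133.] [ 0.744 -0.222  0.   ]
anvil_top 0.56 [376. 220.] [ 0.511 -0.047  0.042]
knob 0.88 [444. 204.] [ 0.544 -0.195  0.12 ]
cover 0.96 [294. 236.] [0.467 0.155 0.   ]
cover 0.52 [407. 216.] [ 0.526 -0.133  0.   ]
cover 0.4 [195. 148.] [0.689 0.42  0.   ]
terminal_block 0.75 [212. 216.] [0.514 0.365 0.   ]
squeeze_bottle 0.9 [196. 147.] [0.693 0.415 0.   ]
```

View pics/top0.png

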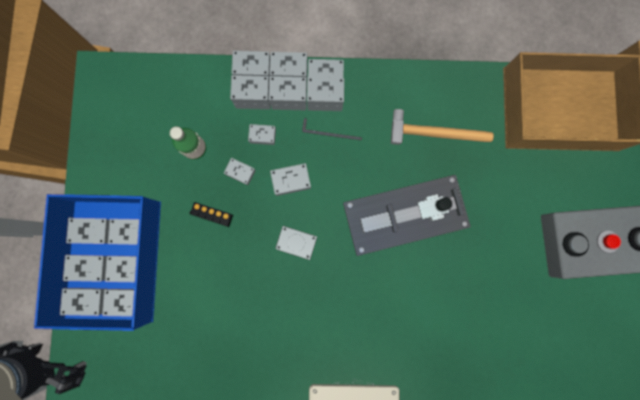

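View pics/scene0.png

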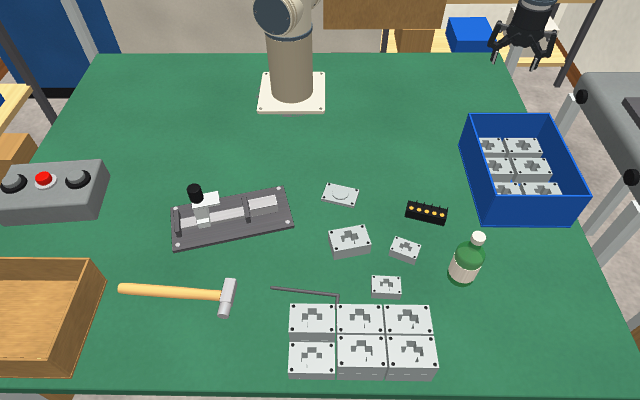

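The scene shows three loose housings: top-view pixels (292,178), (262,133) and (239,171). The one at (292,178) is clearly the largest, so it is the likely target. The six behind it and those in the crate are stock. The fixture is at (407,215), with its knob at (444,204) and its rib to the left at (376,220). I'll fit poses by silhouette and confirm in a crop.

```bash
cat > fit.py <<'E'
from h import *
from scipy.optimize import minimize
def box(x,y,a,lx,ly,z0,z1):
    c,s=np.cos(a),np.sin(a)
    return [(x+c*u-s*v,y+s*u+c*v,z) for u in(-lx/2,lx/2) for v in(-ly/2,ly/2) for z in(z0,z1)]
S=4
def hull(c,pts,sh=(400,640)):
    q=np.array([proj(c,p) for p in pts]);m=np.zeros((sh[0]*S,sh[1]*S),np.uint8)
    h=cv2.convexHull(((q+.5)*S-.5).astype(np.float32));cv2.fillConvexPoly(m,np.round(h*16).astype(np.int32),1,shift=4);return m
def fit(cms,x0,dims):
    M=[(c,cv2.resize(m.astype(np.float32),None,fx=S,fy=S)>.5) for c,m in cms]
    def f(p):
        l=0
        for c,m in M:
            h=hull(c,box(*p,*dims))>0;l+=1-(h&m).sum()/(h|m).sum()
        return l
    b=None
    for d in(-.3,0,.3):
        x=np.array(x0)+[0,0,d]
        r=minimize(f,x,method="Nelder-Mead",options=dict(initial_simplex=[x,x+[.012,0,0],x+[0,.012,0],x+[0,0,.15]],xatol=1e-4,fatol=1e-4))
        if b is None or r.fun<b.fun:b=r
    return b.x,b.fun
def mask(n,t,P):
    c=eyes.read_camera(n);p=proj(c,P)
    r=[r for r in nets.silhouettes(n,t) if np.hypot(*(np.array(r["point"])-p))<25]
    return c,(r[0]["mask"] if r else None)
E
python3 - <<'E'
from fit import *
H=[mask(n,"housing",(.62,.165,.02)) for n in("scene","top")]
F=[]
for n,_ in(("scene",0),("top",0)):
    c=eyes.read_camera(n)
    r=nets.silhouettes(n,"fixture");print([(round(q["confidence"],2),np.round(q["point"]),q["mask"].sum()) for q in r])
D=(.06,.09,0,.038)
for s in([0],[1],[0,1]): print("H",s,[fit([H[i]],(.618,.166,a),D) for i in s for a in(0.1,)] if len(s)==1 else fit(H,(.618,.166,.1),D))
# plate by colour
for n in("top",):
    c=eyes.read_camera(n);im=c["pixels"];hsv=cv2.cvtColor(im,cv2.COLOR_BGR2HSV)
    g=np.array(im).astype(int);nongreen=((g[...,1]-g[...,2])<25).astype(np.uint8)
    k,l,st,ce=cv2.connectedComponentsWithStats(nongreen);i=l[225,400];m=l==i;print("plate",st[i],c["K"])
    print("F",fit([(c,m)],(.53,-.13,.23),(.14,.30,0,.012)))
    a=cv2.resize(im[110:260,220:480],None,fx=3,fy=3,interpolation=cv2.INTER_CUBIC)
    o=np.zeros((400,640),np.uint8);o[m]=255
    cs,_=cv2.findContours(o[110:260,220:480],0,1);cv2.drawContours(a,[q*3 for q in cs],-1,(0,0,255),1)
    cs,_=cv2.findContours(H[1][1][110:260,220:480].astype(np.uint8),0,1);cv2.drawContours(a,[q*3 for q in cs],-1,(0,0,255),1)
    cv2.imwrite("pics/crop.png",a)
s=manip.get_state();print(s["eef_pos"],s["orientation"],s["t"]);w=eyes.read_camera("wrist");print(w["hand_eye"])
E
```

```text
[(0.97, array([223., 214.]), np.int64(5837)), (0.66, array([427., 214.]), np.int64(691))]
[(0.76, array([406., 217.]), np.int64(6592))]
H [0] [(array([0.61109842, 0.16791571, 0.23537263]), np.float64(0.02771899034739067))]Traceback (most recent call last):
  File "<stdin>", line 8, in <module>
  File "fit.py", line 11, in fit
    M=[(c,cv2.resize(m.astype(np.float32),None,fx=S,fy=S)>.5) for c,m in cms]
                     ^^^^^^^^
AttributeError: 'NoneType' object has no attribute 'astype'
```

```bash
cat >> fit.py <<'E'
def cmask(c,px):
    g=c["pixels"].astype(int);ng=((g[...,1]-g[...,2])<25).astype(np.uint8)
    _,l=cv2.connectedComponents(ng,connectivity=4);m=l==l[int(px[1]),int(px[0])]
    o=np.zeros(m.shape,np.uint8);cs,_=cv2.findContours(m.astype(np.uint8),0,1);cv2.drawContours(o,cs,-1,1,-1);return o
E
python3 - <<'E'
from fit import *
t=eyes.read_camera("top");s=eyes.read_camera("scene");D=(.06,.09,0,.038)
H=[(s,cmask(s,(340,235))),(t,cmask(t,(280,180)))]
for i in(0,1):print("H",H[i][1].sum(),fit([H[i]],(.614,.166,.2),D))
print("H both",fit(H,(.614,.166,.2),D))
m=cmask(t,(400,235));print("F top",m.sum(),fit([(t,m)],(.53,-.13,.23),(.14,.30,0,.012)))
m2=cmask(s,(235,228));print("F scene (bbox biased by knob)",m2.sum(),fit([(s,m2)],(.53,-.13,.23),(.14,.30,0,.012)))
o=t["pixels"].copy();a=cv2.resize(o[110:260,220:480],None,fx=3,fy=3,interpolation=cv2.INTER_CUBIC)
for q in(m,H[1][1]):
    cs,_=cv2.findContours(q[110:260,220:480],0,1);cv2.drawContours(a,[k*3+1 for k in cs],-1,(0,0,255),1)
cv2.imwrite("pics/crop.png",a)
st=manip.get_state();print(st["eef_pos"],st["orientation"],st["t"]);w=eyes.read_camera("wrist");print(np.round(w["hand_eye"],3))
E
```

```text
H 1155 (array([0.61121209, 0.16818641, 0.22174528]), np.float64(0.03698487219613977))
H 933 (array([0.61034135, 0.16801622, 0.2288971 ]), np.float64(0.030881195908733283))
H both (array([0.6107876 , 0.16820291, 0.22816198]), np.float64(0.07231592255431485))
F top 6430 (array([ 0.52835311, -0.12896713,  0.26778208]), np.float64(0.01758678697048477))
F scene (bbox biased by knob) 5700 (array([ 0.5284249 , -0.12895098,  0.26180613]), np.float64(0.08377845300922226))
[0.22118305 0.58453037 0.23131714] [ 1.79896061e-01  9.83685624e-01 -5.89639018e-06  1.27123982e-05] 1.3
[[-0.001  0.948  0.32   0.083]
 [ 1.     0.001  0.    -0.001]
 [-0.     0.32  -0.948 -0.143]
 [ 0.     0.     0.     1.   ]]
```

View pics/crop.png

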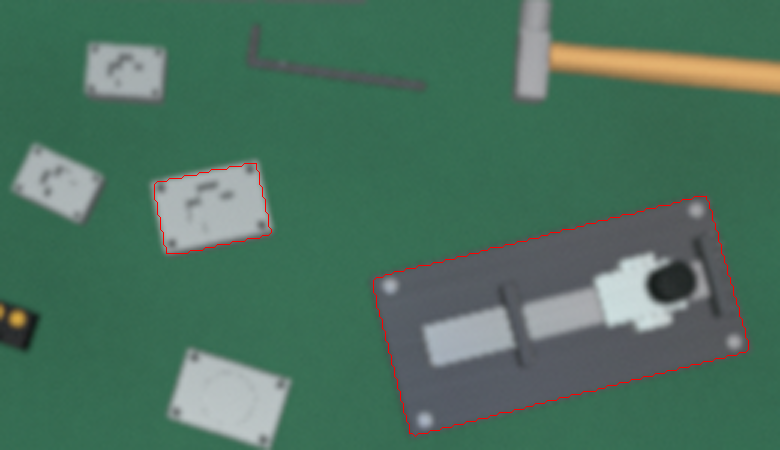

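The target is confirmed: the housing at crop (212,208) is visibly the largest of the three loose ones, measuring 60x90, and its mask outline is good. The plate outline is good too. The fixture and knob agree with each other, giving a joint value of about 8 mm. Next I work out the move to a spot above the housing.

```bash
cat >> h.py <<'E'
def plan(P,ay,q=None):
    """shares to bring TCP to P with tool y along +-angle ay (world), tool down"""
    s=manip.get_state();Rm=R.from_quat(s["orientation"]).as_matrix();p=np.array(s["eef_pos"])
    d=Rm.T@(np.array(P)-p)
    v=Rm.T@np.array([np.cos(ay),np.sin(ay),0]);a=np.degrees(np.arctan2(-v[0],v[1]));a=(a+90)%180-90
    print("t",round(s["t"],2),"tcp",p.round(4),"shares",(d/.3).round(3),"turn",round(a/30,3),"deg",round(a,2),"dist",np.linalg.norm(d).round(3),"open",round(s["opening"],3),"F",np.round(s["contact_force"],1),"ff",np.round(s["finger_force"],1),"q",np.round(s["q"],2))
E
python3 -c "
from h import *
plan((.611,.168,.15),.226)"
```

```text
t 1.35 tcp [0.2212 0.5845 0.2313] shares [-1.707 -0.839  0.271] turn 1.877 deg 56.32 dist 0.576 open 1.004 F [-0.8 -1.1  0.4] ff 0.0 q [ 1.19  0.42  1.63 -0.    1.09 -0.02]
```

```bash
python3 -m inch '[[-0.85,-0.42,0,0.94,1],[-0.85,-0.42,0,0.94,1],[-0.85,-0.42,0,0.94,1],[-0.85,-0.42,0,0.94,1],[-0.85,-0.42,0,0.94,1],[-0.85,-0.42,0,0.94,1],[-0.85,-0.42,0,0.94,1],[-0.85,-0.42,0,0.94,1]]' 40; python3 -c "
from h import *
plan((.611,.168,.15),.226)"
```

```text
t: 2.02
eef_pos: [0.4186, 0.3725, 0.2315]
orientation: [0.416, 0.909, -0.0, 0.001]
contact_force: [-0.0, -0.9, -0.0]
opening: 1.006
finger_force: 0.0
t 2.02 tcp [0.4186 0.3725 0.2315] shares [-0.934  0.04   0.273] turn 0.929 deg 27.86 dist 0.292 open 1.006 F [-0.  -0.9 -0. ] ff 0.0 q [ 0.71  0.33  1.77 -0.    1.04 -0.  ]
```

```bash
python3 -m inch '[[-0.93,0.04,0.27,0.93,1],[-0.93,0.04,0.27,0.93,1],[-0.93,0.04,0.27,0.93,1],[-0.93,0.04,0.27,0.93,1],[-0.93,0.04,0.27,0.93,1],[-0.93,0.04,0.27,0.93,1],[-0.93,0.04,0.27,0.93,1],[-0.93,0.04,0.27,0.93,1],[-0.93,0.04,0.27,0.93,1],[-0.93,0.04,0.27,0.93,1]]'; cat >> fit.py <<'E'
def wrist():
    s=manip.get_state();w=eyes.read_camera("wrist");T=np.eye(4);T[:3,:3]=R.from_quat(s["orientation"]).as_matrix();T[:3,3]=s["eef_pos"]
    w["camera_from_world"]=np.linalg.inv(T@np.array(w["hand_eye"]));return w
E
python3 - <<'E'
from fit import *
plan((.611,.168,.15),.226)
w=wrist();p=proj(w,(.611,.168,.038));r=nets.silhouettes("wrist","housing");print(p,[(q["confidence"],q["point"],q["mask"].sum()) for q in r])
o=w["pixels"].copy()
if r:
    m=r[0]["mask"];print(fit([(w,m)],(.611,.168,.226),(.06,.09,0,.038)))
    cs,_=cv2.findContours(m.astype(np.uint8),0,1);cv2.drawContours(o,cs,-1,(0,0,255),1)
h=hull(w,box(.611,.168,.226,.06,.09,.0,.038))
cs,_=cv2.findContours(cv2.resize(h,(640,400),interpolation=0),0,1);cv2.drawContours(o,cs,-1,(255,0,0),1)
cv2.imwrite("pics/w1.png",o)
E
```

```text
t: 2.85
eef_pos: [0.607, 0.1742, 0.1501]
orientation: [0.622, 0.783, -0.0, -0.0]
contact_force: [-0.3, 0.8, 0.6]
opening: 0.999
finger_force: 0.0
t 2.85 tcp [0.607  0.1742 0.1501] shares [-0.023  0.008  0.   ] turn 0.006 deg 0.19 dist 0.007 open 0.999 F [-0.3  0.8  0.6] ff 0.0 q [0.26 0.53 1.67 0.   0.94 0.03]
[322.53846778 203.90341677] [(0.81, [377.2, 56.5], np.int64(4530)), (0.61, [461.2, 141.7], np.int64(4161))]
(array([ 0.611,  0.168, -0.074]), np.float64(1.0))
```

View pics/w1.png

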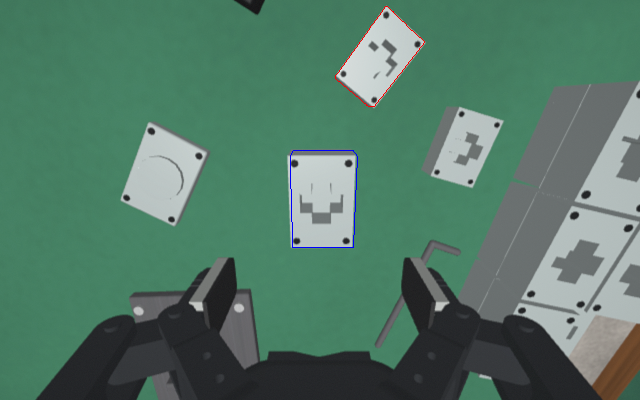

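The wrist view shows the target at (322,200), and the predicted outline (blue) nearly coincides with it. The small housings are at (380,57) and (465,147), the cover at (163,173) and the hex key at (410,290). I refine with a colour-mask fit.

```bash
python3 - <<'E'
from fit import *
w=wrist();m=cmask(w,(322,180));x,f=fit([(w,m)],(.611,.168,.226),(.06,.09,0,.038));print(m.sum(),x,f)
plan((x[0],x[1],.002),x[2])
E
```

```text
6294 [0.6094091  0.16798665 0.22975515] 0.012404196229673925
t 3.0 tcp [0.6068 0.1753 0.1509] shares [-0.026  0.003  0.496] turn 0.004 deg 0.11 dist 0.149 open 0.997 F [-0.5 -0.   0.1] ff 0.0 q [0.26 0.53 1.67 0.   0.94 0.03]
```

```bash
python3 -m inch '[[-0.026,0.003,0.1,0,1],[-0.026,0.003,0.22,0,1],[-0.026,0.003,0.32,0,1],[-0.026,0.003,0.4,0,1],[-0.026,0.003,0.46,0,1],[-0.026,0.003,0.49,0,1],[-0.026,0.003,0.49,0,1],[-0.026,0.003,0.49,0,1]]'; python3 -c "
from h import *
plan((.6094,.168,.002),.23)"
```

```text
t: 3.67
eef_pos: [0.6101, 0.1674, 0.0039]
orientation: [0.621, 0.784, 0.0, 0.0]
contact_force: [0.6, 0.0, 0.7]
opening: 1.0
finger_force: 0.0
t 3.67 tcp [0.6101 0.1674 0.0039] shares [ 0.002 -0.002  0.006] turn 0.002 deg 0.05 dist 0.002 open 1.0 F [0.6 0.  0.7] ff 0.0 q [0.25 0.74 1.7  0.   0.7  0.02]
```

```bash
python3 -m inch '[[0,0,0,0,0],[0,0,0,0,0],[0,0,0,0,0],[0,0,0,0,0],[0,0,0,0,0],[0,0,0,0,0],[0,0,0,0,0],[0,0,0,0,0],[0,0,0,0,0],[0,0,0,0,0]]' 50; python3 -m inch '[[0,0,-0.03,0,0],[0,0,-0.1,0,0],[0,0,-0.2,0,0],[0,0,-0.3,0,0],[0,0,-0.36,0,0],[0,0,-0.4,0,0],[0,0,-0.4,0,0],[0,0,-0.4,0,0]]'; python3 - <<'E'
from fit import *
a=.2665;F=np.array([.5284,-.129]);A=F+.085*np.array([-np.sin(a),np.cos(a)]);print(A)
plan((A[0],A[1],.124),a)
cv2.imwrite("pics/w2.png",wrist()["pixels"])
E
```

```text
t: 4.5
eef_pos: [0.6113, 0.167, 0.0052]
orientation: [0.621, 0.784, 0.001, 0.001]
contact_force: [-0.8, 1.0, 7.3]
opening: 0.697
finger_force: 55.1
t: 5.17
eef_pos: [0.6101, 0.1665, 0.1237]
orientation: [0.621, 0.784, 0.0, 0.0]
contact_force: [0.1, -0.0, -1.4]
opening: 0.692
finger_force: 54.5
[ 0.50601469 -0.04700062]
t 5.17 tcp [0.6101 0.1665 0.1237] shares [-0.614 -0.5   -0.001] turn -0.07 deg -2.1 dist 0.238 open 0.692 F [ 0.1 -0.  -1.4] ff 54.5 q [ 0.25  0.57  1.68 -0.    0.9   0.02]
```

View pics/w2.png

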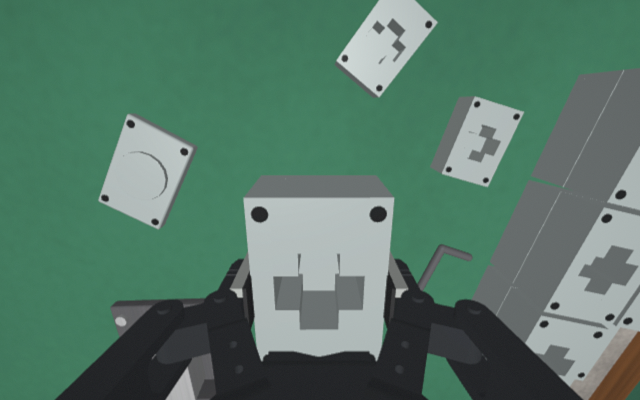

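Lifted and held upright, centred between the pads (housing top spans columns 245–393, fingers on both sides). Before placing, I check the anvil estimate with a fit of the rib's bright top.

```bash
python3 - <<'E'
from fit import *
a=.2665;F=np.array([.5284,-.129])
for n in("top","scene"):
    c=eyes.read_camera(n);im=cv2.imread(f"pics/{n}0.png");g=im.min(2)
    p=proj(c,(.507,-.047,.042));reg=hull(c,box(.507,-.047,a,.05,.085,.042,.042));reg=cv2.resize(reg,(640,400),interpolation=0)
    v=g[reg>0];th,_=cv2.threshold(v.reshape(-1,1),0,255,cv2.THRESH_OTSU)
    m=((g>th)&(reg>0)).astype(np.uint8);k,l,st,ce=cv2.connectedComponentsWithStats(m,connectivity=4);m=l==1+np.argmax(st[1:,4])
    print(n,th,m.sum(),(hull(c,box(.507,-.047,a,.034,.07,.042,.042)).sum()/16),fit([(c,m)],(.507,-.047,a),(.034,.07,.042,.042)))
    x=[proj(c,(.507,-.047,.042))]
    y=im[int(p[1])-40:int(p[1])+40,int(p[0])-55:int(p[0])+55];cv2.imwrite(f"pics/rib_{n}.png",cv2.resize(y,None,fx=3.6,fy=3.6,interpolation=2))
a=[cv2.imread(f"pics/rib_{n}.png") for n in("top","scene")];cv2.imwrite("pics/rib.png",np.hstack(a))
E
```

```text
top 126.0 397 401.3125 (array([ 0.50592452, -0.04673414,  0.25524422]), np.float64(0.04673613239350294))
scene 162.0 279 298.1875 (array([ 0.50809022, -0.04653116,  0.26070519]), np.float64(0.07216063585024057))
```

View pics/rib.png

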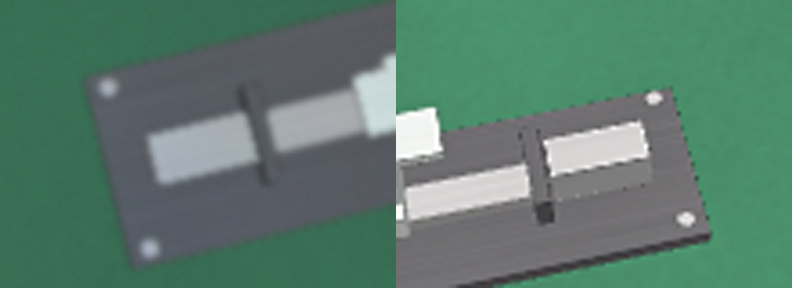

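The rib's bright top is clear in both views (top crop 200,145; scene crop 598,147), and both fits agree: anvil at (0.5065, -0.047), yaw 0.263. The dark bar beside it is no higher than the rib.

```bash
python3 -m inch '[[-0.06,-0.05,0,0,0],[-0.16,-0.13,0,0,0],[-0.26,-0.21,0,-0.03,0],[-0.36,-0.29,0,-0.06,0],[-0.46,-0.37,0,-0.065,0],[-0.54,-0.44,0,-0.065,0],[-0.59,-0.48,0,-0.065,0],[-0.612,-0.498,0,-0.065,0],[-0.612,-0.498,0,-0.065,0],[-0.612,-0.498,0,-0.065,0],[-0.612,-0.498,0,-0.065,0]]'; python3 - <<'E'
from fit import *
plan((.5065,-.047,.048),.263)
for n in("top","scene"):
    c=eyes.read_camera(n);r=nets.silhouettes(n,"housing");p=proj(c,(.5065,-.047,.14))
    r=[q for q in r if np.hypot(*(np.array(q["point"])-p))<20]
    if r: print(n,fit([(c,r[0]["mask"])],(.5065,-.047,.263),(.06,.09,.1185,.1565)))
E
```

```text
t: 6.23
eef_pos: [0.5071, -0.0454, 0.123]
orientation: [0.608, 0.794, 0.0, -0.0]
contact_force: [0.7, -0.2, -2.1]
opening: 0.694
finger_force: 54.6
t 6.23 tcp [ 0.5071 -0.0454  0.123 ] shares [-0.005 -0.003  0.25 ] turn 0.003 deg 0.09 dist 0.075 open 0.694 F [ 0.7 -0.2 -2.1] ff 54.6 q [-0.11  0.42  1.96  0.    0.77 -0.38]
scene (array([ 0.50753427, -0.04398598,  0.2847381 ]), np.float64(0.4196390882228789))
```

```bash
python3 -m inch '[[-0.005,-0.003,0.06,0,0],[-0.005,-0.003,0.13,0,0],[-0.005,-0.003,0.19,0,0],[-0.005,-0.003,0.225,0,0],[-0.005,-0.003,0.24,0,0],[-0.005,-0.003,0.247,0,0],[-0.005,-0.003,0.247,0,0],[-0.005,-0.003,0.247,0,0]]'; python3 -c "
from h import *
plan((.5065,-.047,.046),.263)"
```

```text
t: 7.1
eef_pos: [0.5066, -0.0479, 0.0499]
orientation: [0.608, 0.794, 0.0, 0.0]
contact_force: [0.7, 0.4, -1.6]
opening: 0.694
finger_force: 54.6
t 7.1 tcp [ 0.5066 -0.0479  0.0499] shares [0.003 0.    0.013] turn 0.002 deg 0.06 dist 0.004 open 0.694 F [ 0.7  0.4 -1.6] ff 54.6 q [-0.12  0.55  1.98  0.    0.61 -0.38]
```

```bash
python3 -m inch '[[0,0,0.003,0,0],[0,0,0.006,0,0],[0,0,0.009,0,0],[0,0,0.011,0,0],[0,0,0.011,0,0]]'; python3 -c "
from h import *
plan((.5065,-.047,.046),.263)"
```

```text
t: 7.52
eef_pos: [0.5064, -0.048, 0.0471]
orientation: [0.608, 0.794, 0.0, 0.0]
contact_force: [-3.4, -0.6, 11.8]
opening: 0.693
finger_force: 56.0
t 7.52 tcp [ 0.5064 -0.048   0.0471] shares [0.003 0.001 0.004] turn 0.002 deg 0.05 dist 0.001 open 0.693 F [-3.4 -0.6 11.8] ff 56.0 q [-0.12  0.55  1.98 -0.    0.6  -0.38]
```

Seated on contact (12 N at the expected height). Now I release and rise.

```bash
python3 -m inch '[[0,0,-0.001,0,0.72],[0,0,-0.002,0,0.76],[0,0,-0.002,0,0.85],[0,0,-0.002,0,1],[0,0,-0.002,0,1],[0,0,-0.002,0,1],[0,0,-0.03,0,1],[0,0,-0.1,0,1],[0,0,-0.2,0,1],[0,0,-0.32,0,1],[0,0,-0.44,0,1],[0,0,-0.5,0,1],[0,0,-0.5,0,1],[0,0,-0.5,0,1]]'; python3 - <<'E'
from fit import *
plan((.5065,-.047,.19),.263)
w=wrist();o=w["pixels"].copy()
h=hull(w,box(.5065,-.047,.263,.06,.09,.042,.08));cs,_=cv2.findContours(cv2.resize(h,(640,400),interpolation=0),0,1)
cv2.drawContours(o,cs,-1,(255,0,0),1);cv2.imwrite("pics/w3.png",o)
for n in("top","scene","wrist"):
    if n=="wrist": c=wrist()
    else: c=eyes.read_camera(n)
    p=proj(c,(.5065,-.047,.06));r=[q for q in nets.silhouettes(n,"housing") if np.hypot(*(np.array(q["point"])-p))<40]
    if r: print(n,fit([(c,r[0]["mask"])],(.5065,-.047,.263),(.06,.09,.042,.08)))
    for q in nets.tip_of(n,"knob")[:1]: print(n,"knob",q["confidence"],onz(c,q["point"],.12))
E
```

```text
t: 8.68
eef_pos: [0.5066, -0.048, 0.1974]
orientation: [0.608, 0.794, 0.001, 0.001]
contact_force: [-0.4, -0.1, -0.1]
opening: 0.998
finger_force: 0.0
t 8.68 tcp [ 0.5066 -0.048   0.1974] shares [0.003 0.001 0.025] turn 0.002 deg 0.05 dist 0.007 open 0.998 F [-0.4 -0.1 -0.1] ff 0.0 q [-0.12  0.3   1.91 -0.    0.93 -0.38]
top (array([ 0.50321108, -0.02009345,  0.71904427]), np.float64(0.6778988473893053))
scene (array([ 0.50684253, -0.04723079,  0.27596465]), np.float64(0.038890510948905055))
scene knob 0.57 [ 0.54526101 -0.1881615   0.12      ]
wrist (array([ 0.50474247, -0.04678632,  0.26373147]), np.float64(0.012433774510762219))
wrist knob 0.7 [ 0.54551368 -0.19421234  0.12      ]
```

View pics/w3.png

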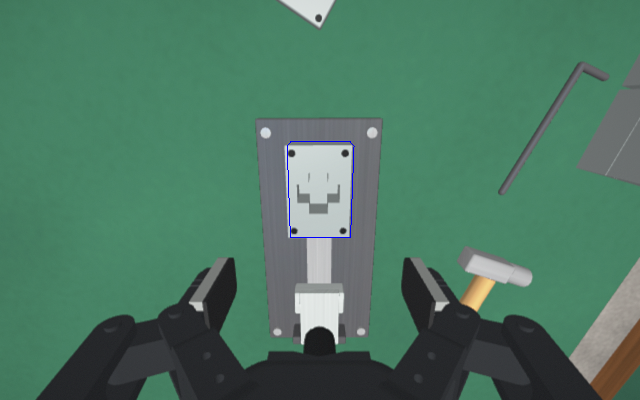

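The housing sits centred on the rib (320,190), matching the outline; the wrist fit is within 2 mm of the anvil. The hold-down is still drawn back, with its knob at (320,340). Three sources put the knob at about (0.5458, -0.194). Next I go over it.

```bash
python3 -c "
from h import *
plan((.5457,-.1937,.197),.263)"; python3 -m inch '[[-0.1,0,0,0,1],[-0.22,0,0,0,1],[-0.34,0,0,0,1],[-0.44,0,0,0,1],[-0.5,0,0,0,1],[-0.503,0,0,0,1],[-0.503,0,0,0,1],[-0.503,0,0,0,1]]'; python3 - <<'E'
from fit import *
plan((.5457,-.1937,.103),.263)
w=wrist();r=nets.tip_of("wrist","knob");print([(q["confidence"],q["point"],onz(w,q["point"],.12)) for q in r[:2]])
for n in("top","scene"):
    c=eyes.read_camera(n);print(n,[(q["confidence"],onz(c,q["point"],.12)) for q in nets.tip_of(n,"knob")[:1]])
E
```

```text
t 9.18 tcp [ 0.5058 -0.0479  0.1954] shares [-0.504  0.002 -0.006] turn 0.002 deg 0.05 dist 0.151 open 1.0 F [ 0.2 -0.3 -0.7] ff 0.0 q [-0.12  0.3   1.91 -0.    0.93 -0.38]
t: 9.85
eef_pos: [0.5448, -0.1929, 0.1955]
orientation: [0.608, 0.794, -0.0, -0.001]
contact_force: [0.5, 0.0, 0.5]
opening: 1.0
finger_force: 0.0
t 9.85 tcp [ 0.5448 -0.1929  0.1955] shares [-0.004  0.003  0.308] turn 0.001 deg 0.04 dist 0.092 open 1.0 F [0.5 0.  0.5] ff 0.0 q [-0.36  0.4   1.76  0.    0.98 -0.62]
[(0.67, [322.9, 211.0], array([ 0.54695653, -0.1924923 ,  0.12      ]))]
top [(0.7, array([ 0.54710828, -0.19008825,  0.12      ]))]
scene [(0.64, array([ 0.54127049, -0.19129143,  0.12      ]))]
```

```bash
python3 -m inch '[[0,0.004,0.06,0,1],[0,0.004,0.14,0,1],[0,0.004,0.21,0,1],[0,0.004,0.26,0,1],[0,0.004,0.29,0,1],[0,0.004,0.305,0,1],[0,0.004,0.305,0,1],[0,0.004,0.305,0,1]]'; python3 -m inch '[[0,0,0,0,0],[0,0,0,0,0],[0,0,0,0,0],[0,0,0,0,0],[0,0,0,0,0],[0,0,0,0,0],[0,0,0,0,0],[0,0,0,0,0],[0,0,0,0,0],[0,0,0,0,0],[0,0,0,0,0],[0,0,0,0,0]]' 30; python3 -c "
from h import *
plan((.5457,-.1937,.103),.263)"
```

```text
t: 10.82
eef_pos: [0.5469, -0.1933, 0.105]
orientation: [0.608, 0.794, 0.0, 0.0]
contact_force: [0.5, -0.3, 1.1]
opening: 0.999
finger_force: 0.0
t: 11.82
eef_pos: [0.5467, -0.1934, 0.105]
orientation: [0.608, 0.794, 0.0, 0.0]
contact_force: [-1.2, -0.0, 6.5]
opening: 0.368
finger_force: 29.5
t 11.82 tcp [ 0.5467 -0.1934  0.105 ] shares [-0.    -0.004  0.007] turn 0.002 deg 0.05 dist 0.002 open 0.368 F [-1.2 -0.   6.5] ff 29.5 q [-0.36  0.53  1.81  0.    0.8  -0.62]
```

The knob is held (opening 31 mm, matching its 32 mm diameter). Now slide, with the last stretch slow.

```bash
python3 -m inch '[[0.01,0,0,0,0],[0.03,0,0,0,0],[0.06,0,0,0,0],[0.09,0,0,0,0],[0.12,0,0,0,0],[0.15,0,0,0,0],[0.18,0,0,0,0],[0.2,0,0,0,0],[0.22,0,0,0,0],[0.235,0,0,0,0],[0.245,0,0,0,0],[0.25,0,0,0,0],[0.25,0,0,0,0]]'; python3 -c "
from h import *
plan((.5284-.26*.015,-.129+.9656*.015,.105),.263)"
```

```text
t: 12.9
eef_pos: [0.5269, -0.1206, 0.1049]
orientation: [0.608, 0.794, 0.0, 0.0]
contact_force: [-2.6, -0.6, 7.9]
opening: 0.368
finger_force: 29.9
t 12.9 tcp [ 0.5269 -0.1206  0.1049] shares [ 0.022 -0.002 -0.   ] turn 0.002 deg 0.07 dist 0.007 open 0.368 F [-2.6 -0.6  7.9] ff 29.9 q [-0.25  0.48  1.9  -0.    0.76 -0.51]
```

```bash
python3 -m inch '[[0.008,0,0,0,0],[0.016,0,0,0,0],[0.02,0,0,0,0],[0.02,0,0,0,0]]'; python3 -m inch '[[0.003,0,0,0,0],[0.006,0,0,0,0],[0.006,0,0,0,0]]'; python3 -m inch '[[0.003,0,0,0,0],[0.006,0,0,0,0],[0.006,0,0,0,0]]'
```

```text
t: 13.23
eef_pos: [0.5255, -0.1153, 0.105]
orientation: [0.608, 0.794, -0.0, 0.001]
contact_force: [-2.2, -2.9, 7.5]
opening: 0.368
finger_force: 29.7
t: 13.48
eef_pos: [0.5255, -0.1152, 0.105]
orientation: [0.608, 0.794, -0.001, 0.002]
contact_force: [-0.2, -13.2, 3.8]
opening: 0.366
finger_force: 29.6
t: 13.73
eef_pos: [0.5255, -0.1151, 0.105]
orientation: [0.607, 0.794, -0.001, 0.003]
contact_force: [-0.3, -22.7, 1.1]
opening: 0.362
finger_force: 29.8
```

Against the end stop: no further advance, and the force rises to 23 N at fixture y = 14 mm (15 mm expected). I relax the push, release and rise.

```bash
python3 -m inch '[[-0.004,0,0,0,0],[-0.008,0,0,0,0],[-0.008,0,0,0,0.5],[-0.008,0,0,0,0.7],[-0.008,0,0,0,1],[-0.008,0,0,0,1],[-0.008,0,0,0,1],[-0.008,0,0,0,1],[-0.008,0,0,0,1],[-0.008,0,0,0,1],[-0.008,0,-0.03,0,1],[-0.008,0,-0.1,0,1],[-0.008,0,-0.2,0,1],[-0.008,0,-0.3,0,1],[-0.008,0,-0.4,0,1],[-0.008,0,-0.5,0,1],[-0.008,0,-0.5,0,1]]'; python3 -m inch '[[-0.1,0,0,0,1],[-0.2,0,0,0,1],[-0.32,0,0,0,1],[-0.44,0,0,0,1],[-0.5,0,0,0,1],[-0.5,0,0,0,1],[-0.5,0,0,0,1]]'; python3 - <<'E'
from fit import *
w=wrist();print([(q["confidence"],onz(w,q["point"],.12)) for q in nets.tip_of("wrist","knob")[:1]],"home",(.5284-.26*.015,-.129+.9656*.015))
c=eyes.read_camera("scene");a=c["pixels"][130:290,140:400];cv2.imwrite("pics/end.png",np.hstack([cv2.resize(a,None,fx=1.5,fy=1.5),cv2.resize(w["pixels"][:,100:540],(264,240))]))
E
```

```text
t: 15.15
eef_pos: [0.5283, -0.1147, 0.2612]
orientation: [0.608, 0.794, 0.002, 0.005]
contact_force: [1.5, -0.2, 0.2]
opening: 1.0
finger_force: 0.0
t: 15.73
eef_pos: [0.5638, -0.2594, 0.2542]
orientation: [0.609, 0.793, 0.0, -0.0]
contact_force: [0.2, 1.5, -0.0]
opening: 1.001
finger_force: 0.0
[(0.93, array([ 0.52553916, -0.11468537,  0.12      ]))] home (0.5245, -0.114516)
```

View pics/end.png

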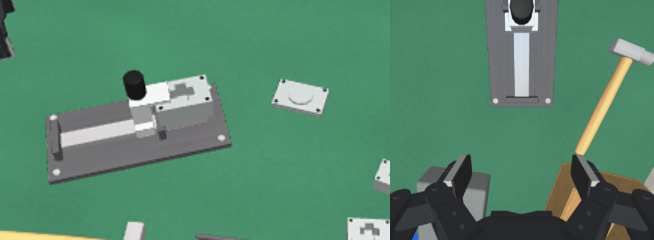

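The picture shows the housing upright on the rib (190,100), with the tongue (150,93) over its end and the knob (134,85) home. The net puts the knob within about 1 mm of the home position, and the arm is clear.

```bash
python3 -c "
from h import *
print(manip.sign_off())"
```

```text
the job is handed in; nothing more can be done
None
```

The housing is centred lengthwise on the rib, well upwards, the hold-down is home at its end stop with its tongue over the housing's end, no other parts were touched, and the job was handed in at about 16 s.

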